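Swing the slotted stay onto its locating bolt

TASK

The slotted stay on the anchor plate has been left parked between two uprights and must be located again. Lift the stay by the black grip, swing it about the pivot bolt that passes through its other end, and lower it so that its slot drops over the slim pointed bolt, not the broad post. Leave the stay lying flat on the plate with the bolt standing up through the slot.

Things in the scene. Friction and masses are not known exactly. Their poses are not given: they have to be found in the camera images.
- stay_grip (a point): Grip of the loose stay (steel strap 226x44x5 mm, 0.25 kg): an upright black fin 10 mm thick (y), 40 long (x, along the stay from pivot hole to slot), 45 high. Point on the fin's centre line, 12 mm below its top, 28 above the strap's top face, 80 from the pivot hole's centre, near the centre of mass. The 14 mm pivot hole sits loosely on the 10 mm pivot bolt.
- stay_slot (a point): Centre of the stay's through slot, half-way through the 5 mm strap; the slot is 36 mm long (x, along the stay), 22 mm wide (y), 140 mm from the pivot hole's centre. z up. With the stay flat on the plate it is 2.5 mm above the plate's top. (A tall instrument stands left of the plate, its near corner about 0.6 m from the base axis: swing the arm past it drawn in.)
- bolt_tip (a point): Top of the locating bolt: slim fixed steel upright, 10 mm diameter, last 7 mm tapering to 4 mm, 22 mm high above the plate, 140 mm from the pivot axis, on one side of the parked stay (side varies). On the other side, same distance and height, stands the broad flat rest post, 32 mm diameter, which does not fit the slot.
- anchor_plate: Fixed T-shaped grey metal plate, 10 mm thick. Origin on the bench, on the pivot bolt's axis; x points from the pivot to midway between the two uprights (at +40 and -40 degrees), z up; plate top at z 10 mm. The pivot bolt's washer and hex head (25 mm wide) begin 46 mm above the plate top and end 56 above it: the flat stay can rise 40 mm, still on the bolt.
Things that resemble listed ones, but are neither listed nor needed, are in the scene too. Of the things that look like the part that bears stay_grip, the larger one is meant.

How it is judged:
At the end, for the whole second after the job is handed in: The bolt stands up through the slot (its tip within 20 mm along and 12.5 mm across of the slot's centre, and at least 16.5 mm above it), and the stay lies flat on the plate (tilt under 0.05 rad, slot within 3 mm of its resting height) (x of bolt_tip in the frame of stay_slot between -0.02 and 0.02 m and y of bolt_tip in the frame of stay_slot between -0.0125 and 0.0125 m and z of bolt_tip in the frame of stay_slot above 0.0165 m and angle between stay_slot's own z axis and vertical below 0.05 rad and z of stay_slot in the frame of anchor_plate below 0.0155 m); the robot touches nothing.
It also fails if it takes over 42 s, if anything falls off the work surface, if the arm or the gripper's body presses on something with over 40 N, if the wrist force passes 120 N, or if a joint passes its speed limit or range.

ROBOT

A 6-joint arm with a two-finger parallel gripper is mounted at the origin on a cart in front of the work surface, level with it; the furniture and walls round the work are solid. World frame = base frame: x ahead of the robot, y to its left, z up, the work surface at z = 0. Lengths are in m, angles in rad, forces in N, time in s.
With the tool pointing down it reaches from about 0.35 to 0.975 m from the base axis. Payload 4.9 kg.
Tool frame: the origin (TCP) lies midway between the tips of the shut fingers; the grasp point (between the pads) lies 19 mm behind it; z points along the fingers, y is the line along which they close (so a half turn about z gives the same grasp; the last joint's range is limited). The gripper opens to 85 mm and grips with 20 to 120 N. Pads are 22 mm wide; open, the fingers measure 114 mm over their backs; the gripper's body (76 mm by 85 mm) begins 54 mm behind the grasp point. The pads swing forward as they close: fully open they stand 13 mm farther back than shut.
Start: joints at [-1.367, 0.053, 1.613, -0, 1.476, -0.119], TCP at [0.198, -0.593, 0.231] pointing down, gripper open.
Joint ranges: [-3.01, 3.01], [-1.01, 2.22], [0.06, 2.58], [-1.02, 4.17], [0.09, 2.62], [-3.14, 3.14]. Speed limits (rad/s): [2.57, 2.57, 3.14, 3.14, 3.14, 3.14].

INTERFACE

Orientations are given as a unit quaternion [w, x, y, z].
In Python, from plant import state, grab_frame, job_done, cut_out, place_of gives the robot as it stands.
- The arm moves only by the tool jog_arm, never from a script. Its argument "motion" is text: rows parted by semicolons, each of 7 numbers parted by spaces: the opening in per cent of the stroke, from 0 (shut) to 100 (fully open), then the shift along the tool's x, y, z as a fraction of full scale, then the turn, a rotation vector about the tool's x, y, z as a fraction of full scale. A call has exactly 5 rows; each row is the pose to reach, as a shift and turn from the pose commanded when the call began, along the tool's axes at that moment; what a row does not reach only later rows make up. Full scale, the value 1, is 50 cm for a shift and 1.5 rad for a turn. A row lasts 1/8 s, in which the tool goes at most 62.5 mm and 10.7 degrees, less where a joint would pass 70% of its speed; a pose out of reach is approached as far as the arm can. A call with a number of a shift or a turn outside -1 to 1 is refused whole. A call with a gripper value outside its range is refused whole. The fingers move at their own pace and stop on an object; the grip force is fixed at half the most. Time passes only in rows, so rows that repeat a pose let the fingers close, or fill a call up. It gives the time, the measured TCP pose, the force, the opening and the grip force at its end, in the units of the state.
- state(): the state, without advancing time (a new reading comes with each control period).
- grab_frame(name): name is "scene" or "top" or "wrist"; returns a dict with "color" (384x512x3 uint8, red, green, blue), "range_z" (384x512 float32, m along the optical axis (not along the pixel's ray), 0 where there is no reading), "intrinsics" (3x3 intrinsics, pixels), "k1" (the pictures are not rectified: a ray, as slopes to the right and down, at radius r is drawn at 1 + k1 r^2 times it, then the intrinsics apply), "world_from_camera" (4x4, takes a point from camera to world coordinates). Camera axes: x right, y up, looking along -z (the intrinsics and any distortion apply to the point x, -y, -z); pixel columns grow to the right and rows downward; lengths in m; the calibration is good to about 2 mm. A picture is of the moment at which its call begins.
- job_done(): hands the job in; it is judged then, once.
Trained networks look in the newest picture that a camera, given by its name, has taken for a name from the list of things; names that differ only in an ending like _2 or _b are one class to them, and where a whole thing is asked for, a point or a joint stands for the part that bears it (a point fixed in the world has none). Each returns a list of dicts, best first, with "p" (0 to 1); they miss things now and then, are a little off and sometimes report something else, mostly with a low value. They report only what shows in the picture. A call takes as long as a camera call. They do not tell look-alikes from the thing itself.
- cut_out(camera, thing): "pixels" (384x512 bool, what is visible of it).
- place_of(camera, thing): "at" ([x, y, z] in m, in world coordinates, good to about 4 mm: a listed point, or the origin of a listed thing).
The state is a dict: "time": time; "joint_pos": joint angles; "joint_vel": joint speeds; "joint_efforts": joint torques, N m; "tool_pos": TCP position; "tool_rot": TCP orientation; "contact_force": force on the tool from outside, world axes, zero at the start; "ft_torque": the same for the moment, N m; "gripper_width": opening from 0.0 (shut) to 1.0 (fully open); "grasp_force": force on a finger pad.
Only numpy, scipy, OpenCV 4.12 (cv2) and the standard library are available. Lean on these libraries where they do the work, as an engineer would, in place of code of your own. Each camera call takes 0.05 s, during which the arm holds its last target. There are 200 camera calls.

## Working session

There is one attempt and no reset: what is moved stays moved. The work goes in short steps, Python scripts to look and compute and a tool call to move; the robot and the scene stay as the last step left them, time stands still between calls to the robot, and variables do not carry over. Pictures are saved under pics/ and viewed, at most 10 in all, crops included, and the job is handed in when it is done.

Besides the shell and the picture viewer there is one more tool, called after "Request:" in YAML: its name, and indented under it one key for each argument. jog_arm: Moves the arm, as the interface text tells. Shift numbers are shares of 50 cm and turn numbers shares of 1.5 rad, none past 1 either way. Its arguments: {"type":"object","properties":{"motion":{"type":"string"}},"required":["motion"]}

```bash
mkdir -p pics; ls; python3 - <<'E'
from plant import *
import cv2,numpy as np
s=state();print(s['time'],s['tool_pos'],s['tool_rot'])
ims=[]
for c in ['scene','top']:
    f=grab_frame(c);cv2.imwrite(f'pics/{c}0.png',f['color'][:,:,::-1]);print(c,f['world_from_camera'][:3,3].round(2))
    np.savez(f'pics/{c}0.npz',**f)
    for t in ['stay_grip','stay_slot','bolt_tip','anchor_plate']:
        for d in place_of(c,t): print(c,t,round(d['p'],2),np.round(d['at'],3))
E
```

```text
pics
0.0 [ 0.19813241 -0.59210069  0.23003767] [-1.04306125e-03  9.87003557e-01  1.60695016e-01 -5.24745010e-05]
scene [0.3  0.2  0.71]
scene stay_grip 0.59 [ 0.605 -0.186  0.041]
scene stay_grip 0.56 [ 0.561 -0.454  0.023]
scene stay_slot 0.84 [ 0.661 -0.206  0.012]
scene stay_slot 0.67 [ 0.603 -0.44  -0.001]
scene stay_slot 0.37 [ 0.528 -0.156  0.002]
scene bolt_tip 0.61 [ 0.656 -0.086  0.036]
scene anchor_plate 0.81 [ 0.53  -0.155  0.   ]
top [ 0.39 -0.28  0.88]
top stay_grip 0.8 [ 0.606 -0.184  0.04 ]
top stay_grip 0.56 [ 0.563 -0.463  0.024]
top stay_slot 0.88 [ 0.658 -0.202  0.013]
top stay_slot 0.82 [ 0.601 -0.444  0.002]
top bolt_tip 0.65 [ 0.66  -0.204  0.014]
top bolt_tip 0.6 [ 0.652 -0.088  0.034]
top anchor_plate 0.65 [ 0.526 -0.156 -0.002]
```

```bash
python3 - <<'E'
import cv2
for c in ['scene','top']:
    i=cv2.imread(f'pics/{c}0.png');cv2.imwrite(f'pics/{c}0b.png',cv2.resize(i,(800,600),interpolation=cv2.INTER_CUBIC))
E
```

```text
(no output)
```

View pics/scene0b.png

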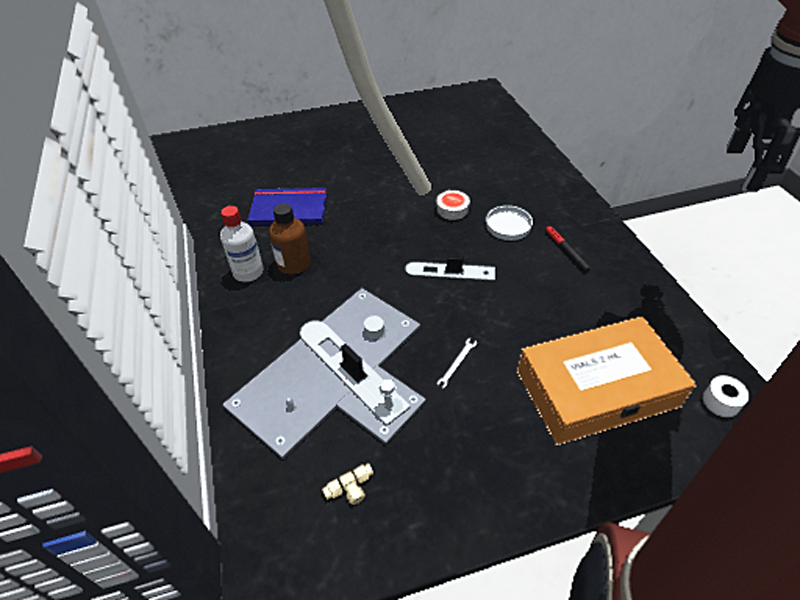

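View pics/top0b.png

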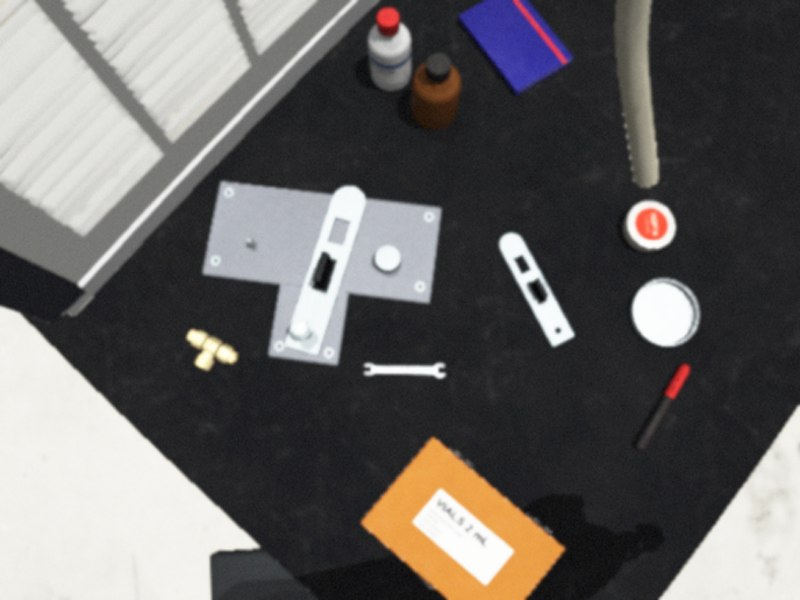

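The plate with the parked stay has the slim bolt at scene (289,405) and the broad post at (373,325). There are two fin candidates: (350,362) on the strap over the pivot bolt, and (455,266) on the small loose strap. The first is larger and has the pivot through it, so it is the one meant. I'll move above it and confirm with a close crop.

Request:
jog_arm:
  motion: "70 0.1 -0.05 0 0 0 0.04; 70 0.2 -0.1 0 0 0 0.09; 70 0.31 -0.155 0 0 0 0.13; 70 0.41 -0.205 0 0 0 0.18; 70 0.515 -0.257 0 0 0 0.22"

```text
time: 1.12
tool_pos: [0.4028, -0.3878, 0.2316]
tool_rot: [0.0, 1.0, -0.005, 0.0]
contact_force: [0.4, -0.3, -0.6]
gripper_width: 0.7
grasp_force: 0.0
```

```bash
cat > h.py <<'E'
from plant import *
import numpy as np
from scipy.spatial.transform import Rotation as R
def rot(s): q=s['tool_rot'];return R.from_quat([q[1],q[2],q[3],q[0]])
def go(p,yaw):  # goal TCP, tool x heading (rad); prints fractions
    s=state();r=rot(s);c,n=np.cos(yaw),np.sin(yaw)
    g=R.from_matrix(np.array([[c,n,0],[n,-c,0],[0,0,-1]]))
    print(round(s['time'],2),np.round(s['tool_pos'],4),'yaw',r.as_matrix()[:2,0].round(3),'F',np.round(s['contact_force'],1),s['gripper_width'])
    print('shift',(r.inv().apply(np.array(p)-s['tool_pos'])/.5).round(4),'turn',((r.inv()*g).as_rotvec()/1.5).round(4))
E
python3 -c "
from h import *
go([.605,-.185,.2],-.35);print(state()['joint_pos'])"
```

```text
1.12 [ 0.4028 -0.3878  0.2316] yaw [ 1.   -0.01] F [ 0.4 -0.3 -0.6] 0.700381895760818
shift [ 0.4004 -0.4095  0.0632] turn [ 0.0003 -0.0004  0.2269]
[-8.99553215e-01 -1.04949098e-01  1.76708442e+00  4.90059599e-05
  1.47863072e+00  6.80862122e-01]
```

Request:
jog_arm:
  motion: "70 0.08 -0.08 0.01 0 0 0.05; 70 0.16 -0.16 0.03 0 0 0.1; 70 0.24 -0.25 0.05 0 0 0.15; 70 0.32 -0.33 0.06 0 0 0.19; 70 0.4 -0.41 0.063 0 0 0.227"

```text
time: 1.75
tool_pos: [0.6041, -0.184, 0.1994]
tool_rot: [0.0, 0.985, -0.174, -0.0]
contact_force: [-0.1, -0.5, 0.3]
gripper_width: 0.701
grasp_force: 0.0
```

```bash
python3 - <<'E'
from h import *
import cv2
f=grab_frame('wrist');cv2.imwrite('pics/w1.png',cv2.resize(f['color'][:,:,::-1],(800,600)))
for c in ['wrist','scene','top']:
    if c!='wrist': grab_frame(c)
    for t in ['stay_grip','stay_slot','bolt_tip','anchor_plate']:
        for d in place_of(c,t): print(c,t,round(d['p'],2),np.round(d['at'],4))
go([.605,-.185,.1],-.35)
E
```

```text
wrist stay_grip 0.97 [ 0.6032 -0.1804  0.0445]
wrist stay_slot 0.94 [ 0.6594 -0.2062  0.0095]
wrist stay_slot 0.62 [ 0.5999 -0.4405  0.004 ]
wrist stay_slot 0.35 [ 0.6054 -0.1804  0.0457]
wrist anchor_plate 0.87 [ 0.5309 -0.1533 -0.0016]
scene stay_grip 0.76 [ 0.5606 -0.4555  0.0241]
scene stay_grip 0.65 [ 0.6043 -0.1851  0.0394]
scene stay_slot 0.91 [ 0.6607 -0.2044  0.014 ]
scene stay_slot 0.71 [ 0.6023 -0.4402 -0.0022]
scene bolt_tip 0.48 [ 0.6564 -0.0888  0.0334]
scene anchor_plate 0.57 [ 0.5303 -0.1527  0.0044]
top stay_grip 0.91 [ 0.6063 -0.1848  0.0405]
top stay_grip 0.67 [ 0.5619 -0.4592  0.0226]
top stay_slot 0.9 [ 0.6558 -0.2036  0.0138]
top stay_slot 0.84 [ 0.603  -0.442   0.0023]
top bolt_tip 0.24 [ 0.5287 -0.1583 -0.0036]
top anchor_plate 0.79 [ 0.5288 -0.1569 -0.0015]
2.5 [ 0.603  -0.186   0.1999] yaw [ 0.94  -0.341] F [ 0.  -1.2  0.7] 0.7033421398649133
shift [ 0.0031 -0.0032  0.1998] turn [ 0.     -0.0001  0.0011]
```

View pics/w1.png

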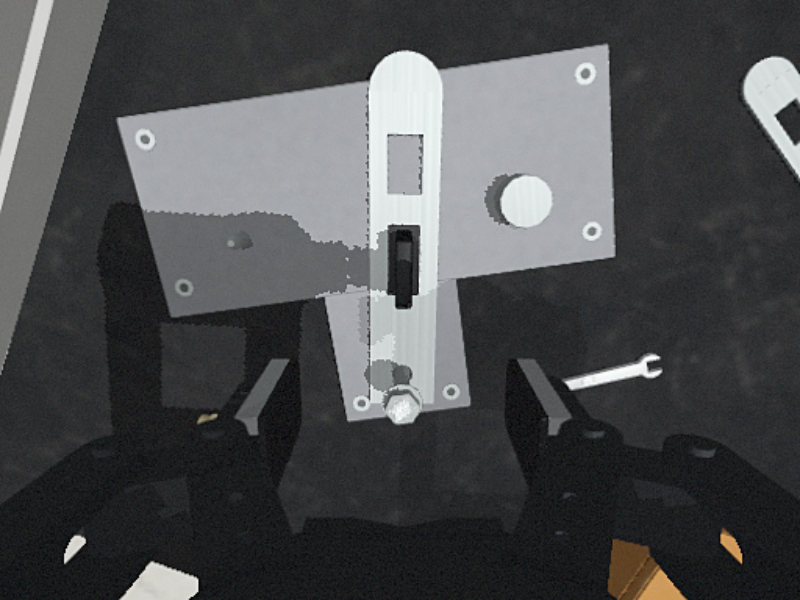

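The wrist view confirms the choice: the large fin at (403,268), between the pads and aligned, slim bolt at (232,243), post at (525,200), pivot head at (402,407). Next I back-project these pixels.

```bash
cat >> h.py <<'E'
import cv2
def bp(f,u,v,z):  # pixel to world at height z
    K=np.array(f['intrinsics']);T=np.array(f['world_from_camera'])
    d=np.array([(u-K[0,2])/K[0,0],(v-K[1,2])/K[1,1]]);q=d.copy()
    for _ in range(20): q=d/(1+f['k1']*(q@q))
    w=T[:3,:3]@np.array([q[0],-q[1],-1]);o=T[:3,3]
    return o+w*(z-o[2])/w[2]
E
python3 - <<'E'
from h import *
f=grab_frame('wrist')
P={}
for n,u,v,z in [('bolt',232,243,.032),('post',525,200,.032),('piv',402,406,.066),('slot',405,164,.015),('fin',403,250,.055)]:
    P[n]=bp(f,(u+.5)/1.5625-.5,(v+.5)/1.5625-.5,z);print(n,P[n].round(4))
for n in P:
    d=(P[n]-P['piv'])[:2];print(n,np.hypot(*d).round(4),np.degrees(np.arctan2(d[1],d[0])).round(1))
go([.605,-.185,.024],-.35)
E
```

```text
bolt [ 0.6526 -0.0932  0.032 ]
post [ 0.6167 -0.2679  0.032 ]
piv [ 0.5314 -0.1592  0.066 ]
slot [ 0.6603 -0.2079  0.015 ]
fin [ 0.617  -0.1909  0.055 ]
bolt 0.138 28.6
post 0.1382 -51.9
piv 0.0 0.0
slot 0.1378 -20.7
fin 0.0913 -20.3
2.55 [ 0.603  -0.1858  0.1999] yaw [ 0.94  -0.341] F [-0.3 -0.3  0.1] 0.702179133253332
shift [ 0.0031 -0.0029  0.3517] turn [-0.     -0.      0.0012]
```

Request:
jog_arm:
  motion: "70 0.003 0 0.1 0 0 0.005; 70 0.004 0 0.2 0 0 0.005; 70 0.004 0 0.29 0 0 0.005; 60 0.004 0 0.34 0 0 0.005; 50 0.004 0 0.352 0 0 0.005"

```text
time: 3.18
tool_pos: [0.6034, -0.1856, 0.0213]
tool_rot: [-0.001, 0.984, -0.177, -0.002]
contact_force: [0.0, 1.0, 0.4]
gripper_width: 0.501
grasp_force: 0.0
```

Request:
jog_arm:
  motion: "30 0 0 0 0 0 0; 0 0 0 0 0 0 0; 0 0 0 0 0 0 0; 0 0 0 0 0 0 0; 0 0 0 0 0 0 0"

```text
time: 3.8
tool_pos: [0.6065, -0.1869, 0.026]
tool_rot: [0.0, 0.984, -0.177, 0.002]
contact_force: [-0.2, 0.4, 6.4]
gripper_width: 0.108
grasp_force: 59.7
```

```bash
python3 - <<'E'
from h import *
s=state();print(s['grasp_force']);go([.605,-.186,.055],-.36)
f=grab_frame('wrist');cv2.imwrite('pics/w2.png',f['color'][:,:,::-1])
E
```

```text
59.6882826089859
3.8 [ 0.6065 -0.1869  0.026 ] yaw [ 0.938 -0.348] F [-0.2  0.4  6.4] 0.10840674986044788
shift [-0.0033 -0.0006 -0.058 ] turn [ 0.0001 -0.0024  0.0032]
```

Request:
jog_arm:
  motion: "0 0 0 -0.015 0 0 0; 0 0 0 -0.03 0 0 0; 0 0 0 -0.045 0 0 0; 0 0 0 -0.06 0 0 0; 0 0 0 -0.06 0 0 0"

```text
time: 4.47
tool_pos: [0.6054, -0.1865, 0.0549]
tool_rot: [0.0, 0.984, -0.177, 0.0]
contact_force: [1.3, 1.0, -1.2]
gripper_width: 0.109
grasp_force: 58.7
```

```bash
python3 - <<'E'
from h import *
s=state();print(s['grasp_force'],s['joint_pos']);go([.605,-.186,.055],-.36)
f=grab_frame('wrist');g=grab_frame('scene')
cv2.imwrite('pics/l1.png',np.hstack([cv2.resize(f['color'],(400,300)),cv2.resize(g['color'][180:300,130:290],(400,300))])[:,:,::-1])
E
```

```text
58.70522975921631 [-4.16130171e-01  2.36199297e-01  1.72035218e+00 -2.11798012e-04
  1.18429035e+00  1.50978611e+00]
4.47 [ 0.6054 -0.1865  0.0549] yaw [ 0.938 -0.348] F [ 1.3  1.  -1.2] 0.1093006266396403
shift [-0.001  -0.0006 -0.0002] turn [ 0.0002 -0.0005  0.0033]
```

View pics/l1.png

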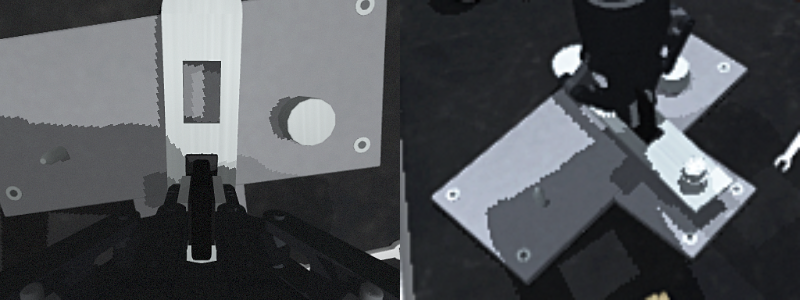

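Gripped at about 9 mm, and the strap is level and clear of the plate, still on the pivot. Now swing in an arc, first half.

Request:
jog_arm:
  motion: "0 -0.0006 -0.0138 0 0 0 -0.0572; 0 -0.0024 -0.0275 0 0 0 -0.1145; 0 -0.0053 -0.041 0 0 0 -0.1717; 0 -0.0094 -0.0542 0 0 0 -0.229; 0 -0.0146 -0.067 0 0 0 -0.2862"

```text
time: 5.2
tool_pos: [0.6107, -0.1519, 0.054]
tool_rot: [-0.0, 0.999, 0.038, 0.001]
contact_force: [2.9, 3.1, -2.5]
gripper_width: 0.107
grasp_force: 58.6
```

```bash
python3 - <<'E'
from h import *
a=np.radians(28.5);go([.530+.0805*np.cos(a),-.158+.0805*np.sin(a),.055],a)
E
```

```text
5.2 [ 0.6107 -0.1519  0.054 ] yaw [0.997 0.077] F [ 2.9  3.1 -2.5] 0.10749483843676352
shift [-0.0149 -0.0659 -0.002 ] turn [ 1.000e-04 -1.500e-03 -2.805e-01]
```

Request:
jog_arm:
  motion: "0 -0.0006 -0.0138 0 0 0 -0.0572; 0 -0.0024 -0.0275 0 0 0 -0.1145; 0 -0.0053 -0.041 0 0 0 -0.1717; 0 -0.0094 -0.0542 0 0 0 -0.229; 0 -0.0146 -0.0665 0 0 0 -0.284"

```text
time: 5.82
tool_pos: [0.6013, -0.1186, 0.0542]
tool_rot: [-0.0, 0.969, 0.249, 0.002]
contact_force: [4.9, 3.6, -2.3]
gripper_width: 0.103
grasp_force: 58.6
```

```bash
python3 - <<'E'
from h import *
a=np.radians(28.5);go([.530+.0805*np.cos(a),-.158+.0805*np.sin(a),.055],a)
f=grab_frame('wrist');cv2.imwrite('pics/w3.png',cv2.resize(f['color'][:,:,::-1],(800,600)))
for t in ['stay_slot','bolt_tip']:
    for d in place_of('wrist',t): print(t,round(d['p'],2),np.round(d['at'],4))
E
```

```text
5.83 [ 0.6013 -0.1186  0.0542] yaw [0.876 0.482] F [ 4.9  3.6 -2.3] 0.10273943944978364
shift [-0.0019  0.0012 -0.0016] turn [-0.     -0.0024  0.0034]
bolt_tip 0.6 [ 0.655  -0.0915  0.035 ]
```

View pics/w3.png

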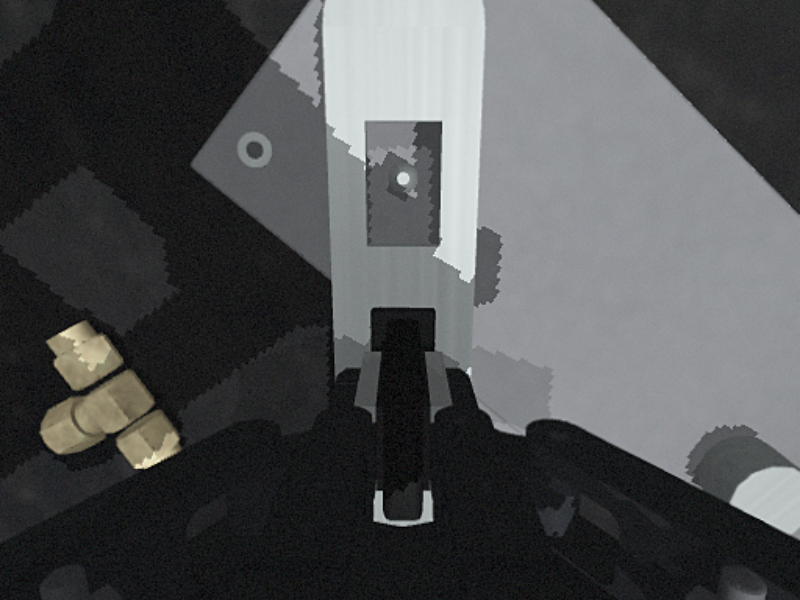

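The tip at (403,178) is centred in the slot, whose centre is at (403,183). Lowering now.

Request:
jog_arm:
  motion: "0 0 0 0.012 0 0 0; 0 0 0 0.025 0 0 0; 0 0 0 0.037 0 0 0; 0 0 0 0.05 0 0 0; 0 0 0 0.056 0 0 0"

```text
time: 6.6
tool_pos: [0.6011, -0.1187, 0.0264]
tool_rot: [-0.001, 0.969, 0.247, 0.001]
contact_force: [2.4, 5.4, 2.3]
gripper_width: 0.107
grasp_force: 59.2
```

```bash
python3 - <<'E'
from h import *
go([.6013,-.1186,.025],np.radians(28.5))
f=grab_frame('wrist');cv2.imwrite('pics/w4.png',f['color'][:,:,::-1])
E
```

```text
6.6 [ 0.6011 -0.1187  0.0264] yaw [0.878 0.479] F [2.4 5.4 2.3] 0.10748456737822068
shift [0.0005 0.     0.0028] turn [-0.0006 -0.0017  0.0014]
```

View pics/w4.png

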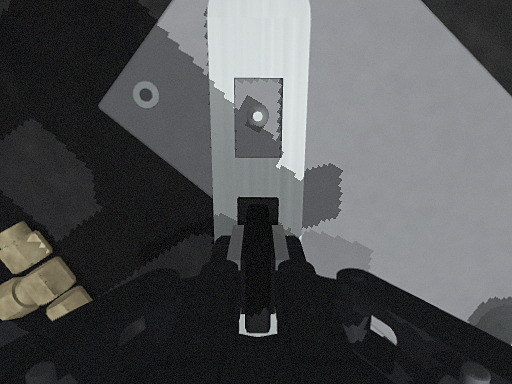

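The bolt at (257,117) stands in the slot, and the contact force shows the strap is nearly seated. I'll press slightly, then release.

Request:
jog_arm:
  motion: "0 0 0 0.002 0 0 0; 0 0 0 0.002 0 0 0; 30 0 0 0.002 0 0 0; 50 0 0 0.002 0 0 0; 50 0 0 0.002 0 0 0"

```text
time: 7.28
tool_pos: [0.5999, -0.12, 0.0247]
tool_rot: [0.0, 0.969, 0.247, -0.0]
contact_force: [-0.5, -0.2, 0.6]
gripper_width: 0.5
grasp_force: 0.0
```

Request:
jog_arm:
  motion: "50 0 0 -0.03 0 0 0; 50 0 0 -0.1 0 0 0; 50 0 0 -0.18 0 0 0; 50 0 0 -0.26 0 0 0; 50 0 0 -0.3 0 0 0"

```text
time: 7.9
tool_pos: [0.6015, -0.1202, 0.179]
tool_rot: [0.001, 0.969, 0.247, 0.002]
contact_force: [0.2, -0.1, 0.3]
gripper_width: 0.503
grasp_force: 0.0
```

```bash
python3 - <<'E'
from h import *
go([.6013,-.1186,.025],np.radians(28.5))
f=grab_frame('wrist');g=grab_frame('scene')
cv2.imwrite('pics/e1.png',np.hstack([cv2.resize(f['color'],(400,300)),cv2.resize(g['color'][180:300,130:290],(400,300))])[:,:,::-1])
K=np.array(f['intrinsics']);T=np.array(f['world_from_camera']);P=[]
Z=f['range_z']
for c in ['wrist']:
  for t in ['stay_slot','bolt_tip','stay_grip']:
    for d in place_of(c,t): print(t,round(d['p'],2),np.round(d['at'],4))
# strap heights beside the slot from depth
a=np.radians(28.5);e=np.array([np.cos(a),np.sin(a)]);n=np.array([-e[1],e[0]])
v,u=np.mgrid[0:384:2,0:512:2];d=np.stack([(u-K[0,2])/K[0,0],(v-K[1,2])/K[1,1]],-1);q=d.copy()
for _ in range(10): q=d/(1+f['k1']*(q**2).sum(-1,keepdims=True))
z=Z[::2,::2,None];X=np.concatenate([q[...,:1]*z,-q[...,1:]*z,-z],-1)@T[:3,:3].T+T[:3,3]
w=X[...,:2]-[.530,-.158];s=w@e;m=w@n;ok=z[...,0]>0
for lo,hi in [(.03,.05),(.11,.12),(.125,.155),(.16,.17)]:
  for sd in (-1,1):
    k=ok&(s>lo)&(s<hi)&(m*sd>.013)&(m*sd<.019);print(lo,sd,k.sum(),np.median(X[...,2][k]) if k.any() else '')
k=ok&(s>.1)&(s<.17)&(abs(m)>.035)&(abs(m)<.05);print('plate',np.median(X[...,2][k]))
E
```

```text
7.9 [ 0.6015 -0.1202  0.179 ] yaw [0.878 0.48 ] F [ 0.2 -0.1  0.3] 0.5034349827252455
shift [ 2.000e-04 -4.300e-03  3.079e-01] turn [ 0.0027 -0.0024  0.0018]
stay_slot 0.58 [ 0.6527 -0.0913  0.0088]
stay_slot 0.42 [ 0.6555 -0.091   0.0356]
bolt_tip 0.52 [ 0.6555 -0.0898  0.0346]
stay_grip 0.71 [ 0.5988 -0.1174  0.0462]
0.03 -1 30 0.014455538163394371
0.03 1 33 0.014476751624193429
0.11 -1 15 0.014164882333802087
0.11 1 15 0.014276594191174885
0.125 -1 68 0.014536538333968674
0.125 1 51 0.01473273983779988
0.16 -1 19 0.014862959663096864
0.16 1 23 0.01442053727774767
plate 0.009326930281748358
```

View pics/e1.png

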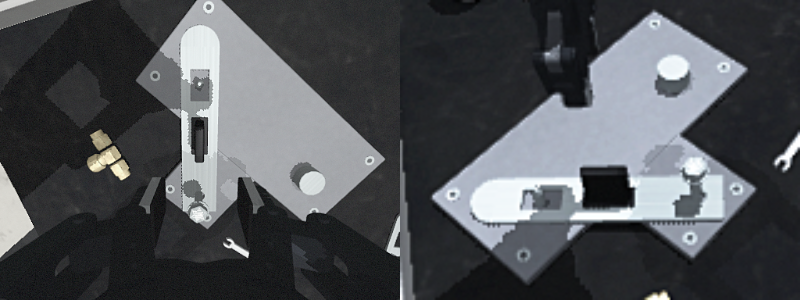

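The stay lies flat: its top is 5 mm above the plate along its whole length. The bolt stands through the slot at wrist (200,85), and the gripper is clear.

```bash
python3 -c "
from plant import *
print(job_done())"
```

```text
the job is handed in; nothing more can be done
None
```

The job is handed in, with no verdict returned: the stay lies flat on the plate, the slim bolt stands up through its slot, and the gripper is clear, after about 8 s of the 42 s allowed.

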